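# Lay out one handheld unit's parts in their foam nests

### The job

Lay the three loose parts of a handheld unit in the black foam nests whose pockets match their shapes: the round end piece, the battery pack and the long contact bar, each flat on the pocket floor. The tall finished sample stands in front of the end piece: lift it aside, put the end piece in its nest, and only after that stand the sample back in the middle of its round disc; the pack and the bar may be placed at any time. Keep the sample upright throughout, and leave the blue bin and the screwdriver where they are.

Things in the scene. Friction and masses are not known exactly. Their poses are not given: they have to be found in the camera images.
- sample: finished sample unit, loose: upright plain cylinder, 52 mm diameter, 120 mm high, green with a black top quarter, about 0.26 kg. Origin: centre of its underside, z up. It starts standing on the stand disc, close in front of the end piece. The front bench (x 0.40 to 0.48) outside the outermost parts of the front row, from 0.37 to 0.43 m left or right of the robot's centre line, is always empty
- stand: flat white disc fixed to the bench, 66 mm diameter, 3 mm high, home of the sample. Origin: centre of its underside (on the bench); its x axis points away from the robot (within 0.5 rad), towards the end piece
- end_piece: round aluminium end piece, loose: short upright cylinder, 42 mm diameter (38 mm over the lowest 5 mm), 34 mm high, with a brass dot on top. Origin: centre of its underside. It starts standing on the bench behind the sample, its centre 56 to 59 mm from the disc's centre
- pack: battery pack, loose: grey block with a white band, 62 mm (x) by 34 mm (y) by 32 mm high, two brass contacts on top. Origin: centre of its underside, z up
- bar: contact bar, loose: long black block with a bright strip on top, 110 mm (x) by 24 mm (y) by 28 mm high. Origin: centre of its underside, z up
- nest_round: black foam nest fixed to the bench, 80 x 80 mm, 9 mm high, with a round pocket 54 mm in diameter with a grey floor at its centre, 6 mm deep (pocket floor 3 mm above the bench). Origin: centre of its underside
- nest_block: black foam nest fixed to the bench, 98 mm (x) by 70 mm (y), 9 mm high, with a rectangular pocket 74 mm (x) by 46 mm (y) with a grey floor at its centre, 6 mm deep (floor 3 mm above the bench). Origin: centre of its underside
- nest_long: black foam nest fixed to the bench, 146 mm (x) by 60 mm (y), 9 mm high, with a long pocket 122 mm (x) by 36 mm (y) with a grey floor at its centre, 6 mm deep (floor 3 mm above the bench). Origin: centre of its underside
- bin: bystander, loose: blue open plastic bin, 140 mm (x) by 110 mm (y) by 50 mm high. Origin: centre of its underside. Not to be disturbed
- driver: bystander, loose: screwdriver lying on the bench, 190 mm long along its x axis, handle (about 30 mm thick at most) towards -x. Not to be disturbed
Things that resemble listed ones, but are neither listed nor needed, are in the scene too. What is shaped like the pack but orange is not meant.

How it is judged:
By the outcome, as a careful person would: the job done as asked, in the order asked, and still so for the second after the job is handed in, with the robot touching nothing.
It also fails if it takes over 136 s, if anything falls off the work surface, if the arm or the gripper's body presses on something with over 40 N, if the wrist force passes 120 N, or if a joint passes its speed limit or range.

### The arm

A 6-joint arm with a two-finger parallel gripper is mounted at the origin on the work surface. World frame = base frame: x ahead of the robot, y to its left, z up, the work surface at z = 0. Lengths are in m, angles in rad, forces in N, time in s.
With the tool pointing down it reaches from about 0.375 to 0.9 m from the base axis. Payload 3.1 kg.
Tool frame: the origin (TCP) lies at the very end of the fingers, on their centre line; the grasp point (between the pads) lies 19 mm behind it; z points along the fingers, y is the line along which they close (so a half turn about z gives the same grasp; the last joint's range is limited). The gripper opens to 87 mm and grips with 3 to 60 N. Pads are 19 mm wide; open, the fingers measure 117 mm over their backs; the gripper's body (75 mm by 190 mm) begins 51 mm behind the grasp point.
Start: joints at [1.085, 0.527, 1.433, -0, 1.181, -0.178], TCP at [0.189, 0.596, 0.223] pointing down, gripper open.
Joint ranges: [-3.08, 3.08], [-0.75, 2.2], [0.22, 2.44], [-1.43, 4.57], [0, 2.65], [-2.85, 2.85]. Speed limits (rad/s): [2.79, 2.79, 3.14, 3.14, 3.14, 3.14].

### API

Orientations are given as a unit quaternion [x, y, z, w].
In Python, from rig import robot gives the robot as it stands. The module is installed in compiled form; this text tells all that it offers.
- The arm moves only by the tool play_rows, never from a script. Its argument "steps" is one flat list of numbers, 5 for each row, row after row: the opening, from -1 (shut) to 1 (fully open), then the shift along the tool's x, y, z as a fraction of full scale, then the turn about the tool's z as a fraction of full scale. In form: [claw, tx, ty, tz, twist, claw, tx, ty, tz, twist, ...]. A call has exactly 10 rows; each row shifts and turns the commanded pose from where the row before left it, along the tool's axes as they then stand; what a row does not reach is not made up. Full scale, the value 1, is 0.03 m for a shift and 0.1 rad for a turn. A row lasts 1/10 s, in which the tool goes at most 50 mm and 8.59 degrees, less where a joint would pass 70% of its speed; a pose out of reach is approached as far as the arm can. A call with a number of a shift or a turn outside -1 to 1 is refused whole. A call with a gripper value outside its range is refused whole. The fingers move at their own pace and stop on an object; "grip_force" is the grip in N (left out, the last holds). Time passes only in rows, so rows that do not move let the fingers close, or fill a call up. It gives the time, the measured TCP pose, the force, the opening and the grip force at its end, in the units of the state.
- robot.get_obs(): the state, without advancing time (a new reading comes with each control period).
- robot.camera(name): name is "scene" or "side" or "wrist"; returns a dict with "image" (420x560x3 uint8, red, green, blue), "mtx" (3x3 intrinsics, pixels), "rvec" (rotation vector, rad) and "tvec" (3), from world to camera coordinates, as OpenCV has them. Camera axes: x right, y down, z forward; pixel columns grow to the right and rows downward; lengths in m; the calibration is good to about 2 mm. A picture is of the moment at which its call begins. There is no depth.
- robot.hand_in(): hands the job in; it is judged then, once.
The state is a dict: "time": time; "q": joint angles; "joint_velocities": joint speeds; "joint_torque": joint torques, N m; "position": TCP position; "tool_rot": TCP orientation; "ft_force": force on the tool from outside, world axes, zero at the start; "moment": the same for the moment, N m; "grip_width": finger opening in m; "grip_force": force on a finger pad.
Only numpy, scipy, OpenCV 4.12 (cv2) and the standard library are available. Lean on these libraries where they do the work, as an engineer would, in place of code of your own. Each camera call takes 0.05 s, during which the arm holds its last target. There are 200 camera calls.

## Working session

There is one attempt and no reset: what is moved stays moved. The work goes in short steps, Python scripts to look and compute and a tool call to move; the robot and the scene stay as the last step left them, time stands still between calls to the robot, and variables do not carry over. Pictures are saved under pics/ and viewed, at most 14 in all, crops included, and the job is handed in when it is done.

Besides the shell and the picture viewer there is one more tool, called after ">>>" as name(argument=value, ...) on one line, values as JSON. play_rows: Moves the arm, as the interface text tells. Shift numbers are shares of 0.03 m and turn numbers shares of 0.1 rad, none past 1 either way. Its arguments: {"type":"object","properties":{"steps":{"type":"array"},"grip_force":{"type":"number"}},"required":["steps"]}

```bash
mkdir -p pics
cat > h.py <<'E'
import numpy as np, cv2
from rig import robot
def cam(n):
    c=robot.camera(n); c['bgr']=cv2.cvtColor(np.ascontiguousarray(c['image']),cv2.COLOR_RGB2BGR); return c
def ray(c,uv):
    R=cv2.Rodrigues(np.array(c['rvec'],float))[0]; t=np.array(c['tvec'],float).ravel()
    uv=np.array(uv,float).reshape(-1,1,2)
    p=cv2.undistortPoints(uv,np.array(c['mtx'],float),None).reshape(-1,2)
    d=np.c_[p,np.ones(len(p))]@R
    return -R.T@t,d
def onz(c,uv,z):
    o,d=ray(c,uv); return o+d*((z-o[2])/d[:,2])[:,None]
def proj(c,P):
    return cv2.projectPoints(np.array(P,float).reshape(-1,3),np.array(c['rvec'],float),np.array(c['tvec'],float),np.array(c['mtx'],float),None)[0].reshape(-1,2)
E
python3 - <<'E'
from h import *
np.set_printoptions(precision=4,suppress=True)
for n in('scene','side','wrist'):
    c=cam(n); cv2.imwrite(f'pics/{n}0.png',c['bgr']); print(n,ray(c,[[280,210]]))
    np.savez(f'{n}0.npz',bgr=c['bgr'],mtx=c['mtx'],rvec=c['rvec'],tvec=c['tvec'])
print(robot.get_obs())
E
```

```text
scene (array([ 1.3897, -0.3544,  0.9901]), array([[-0.6376,  0.2798, -0.7179]]))
side (array([0.4213, 1.0389, 0.767 ]), array([[ 0.0577, -0.814 , -0.5781]]))
wrist (array([0.1146, 0.6194, 0.3834]), array([[ 0.2749, -0.0851, -0.9577]]))
{'time': 0.15, 'q': array([ 1.0855,  0.5283,  1.4336,  0.    ,  1.1814, -0.1785]), 'joint_velocities': array([ 0.0005, -0.0039, -0.0012,  0.0014, -0.0013,  0.0015]), 'joint_torque': array([  0.0004, -44.0428, -17.6843,   0.0634,   0.0553,  -0.0001]), 'position': array([0.1885, 0.5953, 0.2218]), 'tool_rot': array([ 0.1528,  0.9883, -0.0008, -0.0003]), 'ft_force': array([-0.1999, -0.1487,  0.1553]), 'moment': array([-0.009 , -0.0114,  0.0222]), 'grip_force': 0.0, 'grip_width': 0.08686293631602297}
```

View pics/scene0.png

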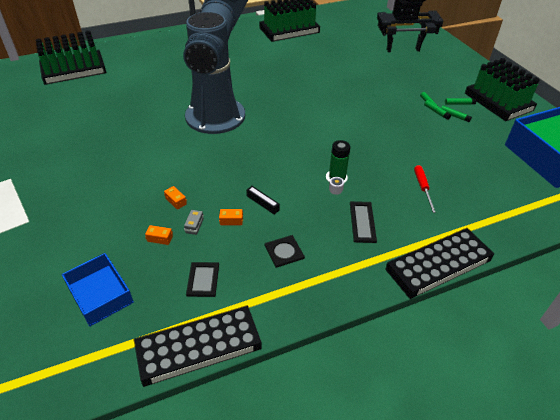

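View pics/side0.png

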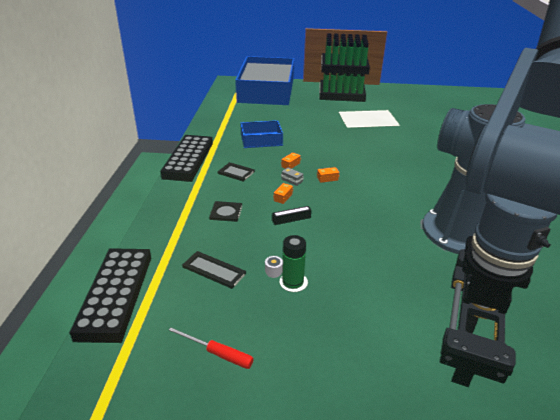

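The scene view shows the sample at (340,160) on its white disc, the end piece behind it at (337,186), the bar at (263,199), and the grey pack at (193,221). The nests are block (203,279), round (285,250) and long (363,222). The orange blocks at (175,197), (231,216) and (158,234) are decoys; only the block at (193,221) is grey with a white band. I'll confirm this in a crop and get coarse positions.

```bash
cat > m0.py <<'E'
from h import *
np.set_printoptions(precision=4,suppress=True)
def ld(n): return dict(np.load(f'{n}0.npz'))
s=ld('scene'); d=ld('side')
print('f',s['mtx'][0,0],d['mtx'][0,0])
for n,c,pts in(('scene',s,dict(sampleTop=(341,146,.12),end=(337,182,.034),pack=(193,220,.032),bar=(263,197,.028),nb=(203,279,.009),nr=(285,250,.009),nl=(363,222,.009),bin=(97,288,.03),drv=(424,188,.01))),
  ('side',d,dict(sampleTop=(294,241,.12),end=(274,262,.034),pack=(292,175,.032),bar=(292,213,.028),nb=(236,171,.009),nr=(226,211,.009),nl=(214,269,.009),disc=(293,283,.003),drv=(228,352,.01)))):
    for k,(u,v,z) in pts.items(): print(n,k,onz(c,[(u,v)],z)[0])
a=cv2.resize(s['bgr'][130:310,130:400],None,fx=2.9,fy=2.9,interpolation=cv2.INTER_CUBIC)
cv2.imwrite('pics/crop0.png',a)
E
python3 m0.py
```

```text
f 487.85327225182687 462.9886036967176
scene sampleTop [0.4479 0.245  0.12  ]
scene end [0.4986 0.2151 0.034 ]
scene pack [ 0.4854 -0.2113  0.032 ]
scene bar [ 0.4701 -0.004   0.028 ]
scene nb [ 0.6647 -0.2392  0.009 ]
scene nr [ 0.6563 -0.0162  0.009 ]
scene nl [0.6461 0.221  0.009 ]
scene bin [ 0.6107 -0.4806  0.03  ]
scene drv [0.5954 0.4545 0.01  ]
side sampleTop [0.4452 0.2426 0.12  ]
side end [0.4908 0.2201 0.034 ]
side pack [ 0.4734 -0.1856  0.032 ]
side bar [0.4611 0.009  0.028 ]
side nb [ 0.6553 -0.2286  0.009 ]
side nr [ 0.6477 -0.0069  0.009 ]
side nl [0.6335 0.2322 0.009 ]
side disc [0.4427 0.2536 0.003 ]
side drv [0.5582 0.4659 0.01  ]
```

View pics/crop0.png

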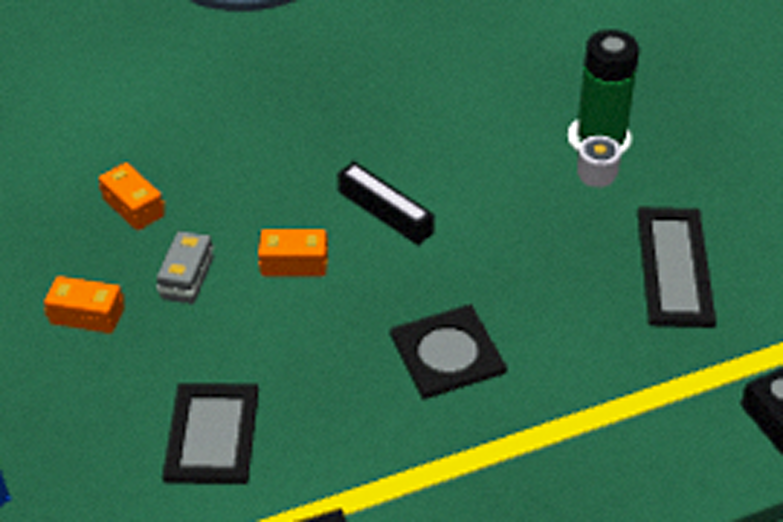

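The crop confirms the grey, white-banded block with brass contacts at crop (185,267), which is (193,221) in the full picture. The other three blocks are orange. Next I move to a survey pose.

>>> play_rows(steps=[1,-0.73,-0.74,-0.2,0,1,-0.73,-0.74,-0.2,0,1,-0.73,-0.74,-0.2,0,1,-0.73,-0.74,-0.2,0,1,-0.73,-0.74,-0.2,0,1,-0.73,-0.74,-0.2,0,1,-0.73,-0.74,-0.2,0,1,-0.73,-0.74,-0.2,0,1,-0.73,-0.74,-0.2,0,1,-0.73,-0.74,-0.2,0], grip_force=20)

```text
time: 1.15
position: [0.3307, 0.3168, 0.2827]
tool_rot: [0.153, 0.988, -0.0, -0.0]
ft_force: [0.6, 0.2, -0.2]
grip_width: 0.087
grip_force: 0.0
```

>>> play_rows(steps=[1,-0.73,-0.74,-0.2,0,1,-0.73,-0.74,-0.2,0,1,-0.73,-0.74,-0.2,0,1,-0.73,-0.74,-0.2,0,1,-0.73,-0.74,-0.2,0,1,-0.73,-0.74,-0.2,0,1,0,0,0,-1,1,0,0,0,-1,1,0,0,0,-1,1,0,0,0,0])

```text
time: 2.15
position: [0.4153, 0.1512, 0.3184]
tool_rot: [0.004, 1.0, -0.0, -0.0]
ft_force: [-0.3, 0.2, 0.2]
grip_width: 0.087
grip_force: 0.0
```

Run:
```python
from h import *
np.set_printoptions(precision=4,suppress=True)
c=cam('wrist'); cv2.imwrite('pics/w1.png',c['bgr'])
np.savez('w10.npz',bgr=c['bgr'],mtx=c['mtx'],rvec=c['rvec'],tvec=c['tvec'])
print(c['mtx'],onz(c,[(0,0),(559,0),(0,419),(559,419)],0)); o=robot.get_obs(); print(o['position'],o['tool_rot'],o['q'],o['time'])
```

```text
[[289.4415   0.     278.9749]
 [  0.     289.4415 208.834 ]
 [  0.       0.       1.    ]] [[ 0.1667 -0.2448  0.    ]
 [ 0.1718  0.5521  0.    ]
 [ 0.9589 -0.4668  0.    ]
 [ 0.966   0.7645 -0.    ]]
[0.4153 0.1513 0.3184] [ 0.0045  1.      0.     -0.0002] [ 0.0955  0.1567  1.733   0.0001  1.2523 -1.4664] 2.2
```

View pics/w1.png

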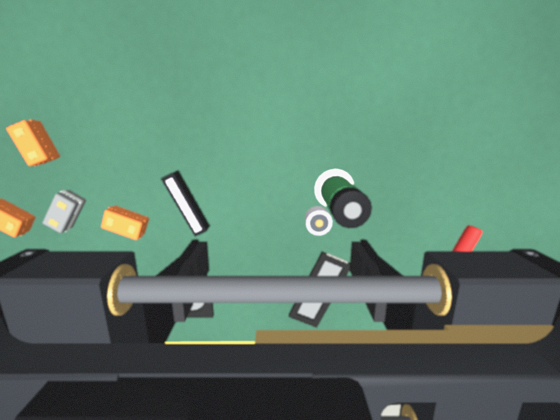

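The wrist picture has up towards the robot and right as +y. It shows the sample top at (350,208), end piece (319,220), bar (185,203), pack (63,212) and orange blocks at (125,222), (15,217) and (33,142). I'll measure all of them by masks across the views.

```bash
cat > m1.py <<'E'
from h import *
np.set_printoptions(precision=4,suppress=True)
C={n:dict(np.load(f'{n}0.npz')) for n in('scene','side','w1')}
def blobs(c,roi,lo,hi,z,amin=4):
    x0,x1,y0,y1=roi; hsv=cv2.cvtColor(cv2.resize(c['bgr'][y0:y1,x0:x1],None,fx=4,fy=4,interpolation=cv2.INTER_CUBIC),cv2.COLOR_BGR2HSV)
    m=cv2.inRange(hsv,lo,hi); n,l,st,ce=cv2.connectedComponentsWithStats(m)
    r=[]
    for i in range(1,n):
        if st[i,4]<amin*16: continue
        v,u=np.nonzero(l==i); P=onz(c,np.c_[(u+.5)/4-.5+x0,(v+.5)/4-.5+y0],z)[:,:2]
        rc=cv2.minAreaRect((P*1000).astype(np.float32)); w,h=rc[1]; a=np.radians(rc[2]+(0 if w>h else 90))
        r.append((round(st[i,4]/16.,1),P.mean(0),np.array(rc[0])/1000,np.array([max(w,h),min(w,h)]),(a+np.pi/2)%np.pi-np.pi/2))
    return r
brass=((12,80,90),(35,255,255)); white=((0,0,165),(180,70,255)); grey=((0,0,95),(180,60,255))
def show(k,n,roi,rg,z,amin=4):
    for r in blobs(C[n],roi,*rg,z,amin): print(k,n,*r)
if __name__=='__main__':
  show('packC','scene',(180,207,207,236),brass,.032,1); show('packC','side',(279,306,165,187),brass,.032,1); show('packC','w1',(44,80,188,236),brass,.032,1)
  show('bar','scene',(240,285,182,217),white,.028); show('bar','side',(268,315,203,226),white,.028); show('bar','w1',(155,215,168,238),white,.028)
  show('end','scene',(326,348,176,190),brass,.034,1); show('end','side',(262,285,255,270),brass,.034,1); show('end','w1',(305,333,208,236),brass,.034,1)
  show('stop','scene',(331,351,140,152),grey,.12); show('stop','side',(282,306,236,248),grey,.12); show('stop','w1',(335,370,195,222),grey,.12)
  show('disc','w1',(308,360,163,212),white,.003); show('disc','side',(274,315,268,295),white,.003)
  for k,z,s,d in(('nb',.006,(183,225,258,301),(212,262,160,183)),('nr',.006,(262,308,234,269),(205,246,200,223)),('nl',.006,(345,382,198,246),(178,250,250,290))):
    show(k,'scene',s,grey,z,30); show(k,'side',d,grey,z,30)
  show('nl','w1',(300,340,255,277),grey,.006)
E
python3 m1.py
```

```text
packC scene 17.1 [ 0.4616 -0.199 ] [ 0.4618 -0.1993] [15.4522 12.3822] 1.0501697721311807
packC scene 17.8 [ 0.4912 -0.2196] [ 0.4912 -0.2195] [15.4079 11.8086] 0.996133434665146
packC side 37.4 [ 0.4893 -0.2402] [ 0.4866 -0.2375] [49.0089 22.1426] 0.11357978413835235
packC side 7.4 [ 0.4895 -0.2161] [ 0.4895 -0.2159] [13.8985 11.8871] -1.4576622642768609
packC side 9.4 [ 0.4598 -0.1961] [ 0.4595 -0.1958] [16.5291 11.7368] 1.0741450130026733
packC side 39.9 [ 0.4896 -0.1263] [ 0.4893 -0.1294] [41.6231 22.3645] 0.11130716729975476
packC w1 39.9 [ 0.4613 -0.1986] [ 0.4613 -0.1985] [12.9635  8.7759] 1.0092475056629686
packC w1 37.0 [ 0.4911 -0.2189] [ 0.491  -0.2188] [12.8307  8.6707] 0.9747071052729677
bar scene 99.1 [ 0.4659 -0.0036] [ 0.4653 -0.0038] [95.9453 12.2037] 0.43374778173968753
bar side 92.6 [ 0.4638 -0.0013] [ 0.4629 -0.0018] [97.2159 13.364 ] 0.43237512193483374
bar w1 526.5 [ 0.4636 -0.0042] [ 0.4648 -0.0038] [98.44   15.2123] 0.43196479538987953
end scene 13.6 [0.4939 0.216 ] [0.4939 0.2161] [14.8989 13.205 ] 0.138779246873441
end side 17.3 [0.4926 0.2166] [0.4926 0.216
[... 778 characters left out ...]
 42.1968] -0.415599204438152
nr scene 232.1 [ 0.6541 -0.0179] [ 0.6538 -0.0182] [52.0926 48.5814] 1.183731695014453
nr side 142.4 [ 0.6504 -0.0135] [ 0.6508 -0.0132] [49.748  48.4178] 0.8642938446378547
nl scene 383.8 [0.6409 0.2225] [0.6396 0.2233] [117.2201  34.9348] -0.42253540749726337
nl side 459.4 [0.6347 0.2279] [0.6359 0.2272] [119.7232  33.6654] -0.42504969788240743
nl side 33.2 [0.5698 0.2588] [0.57   0.2582] [44.4756  7.0584] 1.1470483820533204
nl w1 41.6 [0.5687 0.2491] [0.5679 0.2482] [27.1391  7.1486] 1.1468441175977109
nl w1 289.8 [0.5938 0.2408] [0.591  0.2401] [41.5712 33.3039] 1.5646721215521504
nl w1 6.5 [0.6068 0.1955] [0.6066 0.1962] [16.0595  1.9509] -1.5396010231816035
```

All views agree to about 2 mm. The sample is at (0.445, 0.2455), the end piece at (0.4936, 0.2161), the bar at (0.4645, -0.0035) with yaw 0.433, and the pack at (0.476, -0.209) with yaw -0.595. I move over the sample and down to it.

>>> play_rows(steps=[1,-0.25,0.79,0.4,0,1,-0.25,0.79,0.4,0,1,-0.25,0.79,0.4,0,1,-0.25,0.78,0.4,0,1,0,0,1,0,1,0,0,1,0,1,0,0,1,0,1,0,0,1,0,1,0,0,0.8,0,1,0,0,0,0], grip_force=25)

```text
time: 3.2
position: [0.4437, 0.2451, 0.1237]
tool_rot: [0.004, 1.0, -0.001, -0.004]
ft_force: [-1.5, -0.7, 0.5]
grip_width: 0.0867
grip_force: 0.0
```

>>> play_rows(steps=[1,0,0,0.8,0,1,0,0,0.7,0,1,0,0,0,0,-1,0,0,0,0,-1,0,0,0,0,-1,0,0,0,0,-1,0,0,0,0,-1,0,0,0,0,-1,0,0,0,0,-1,0,0,0,0])

```text
time: 4.2
position: [0.4464, 0.2456, 0.082]
tool_rot: [0.003, 1.0, 0.0, 0.0]
ft_force: [0.5, -0.5, 4.4]
grip_width: 0.0517
grip_force: 25.0
```

>>> play_rows(steps=[-1,0,0,-0.4,0,-1,0,0,-0.6,0,-1,0,0.5,0,0,-1,0,0.8,0,0,-1,0,0.8,0,0,-1,0,0.8,0,0,-1,0,0.8,0,0,-1,0,0.8,0,0,-1,0,0.65,0,0,-1,0,0,0,0])

```text
time: 5.2
position: [0.4467, 0.4034, 0.111]
tool_rot: [0.002, 1.0, 0.001, 0.0]
ft_force: [0.2, -1.2, -2.2]
grip_width: 0.0517
grip_force: 25.0
```

Run:
```python
from h import *
np.set_printoptions(precision=4,suppress=True)
c=cam('side'); np.savez('s20.npz',bgr=c['bgr'],mtx=c['mtx'],rvec=c['rvec'],tvec=c['tvec'])
o=robot.get_obs(); print(o['position'],o['ft_force'],o['grip_width'])
p=proj(c,[(.445,.247,.003)])[0]; print(p)
w=cv2.resize(c['bgr'][200:340,220:420],None,fx=4,fy=4,interpolation=cv2.INTER_CUBIC); cv2.imwrite('pics/s2.png',w)
```

```text
[0.4463 0.4016 0.1108] [-1.0471 -0.8478 -4.0213] 0.051440115041718026
[292.1985 280.941 ]
```

View pics/s2.png

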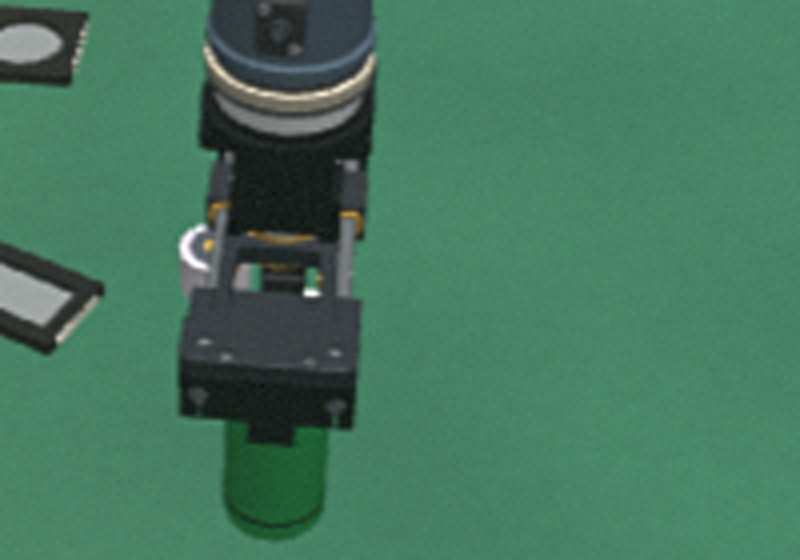

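The sample is held upright at the left, clear of everything. I lower it.

>>> play_rows(steps=[-1,0,0,0.3,0,-1,0,0,0.3,0,-1,0,0,0.2,0,-1,0,0,0.1,0,-1,0,0,0.05,0,-1,0,0,0.05,0,-1,0,0,0.05,0,-1,0,0,0,0,-1,0,0,0,0,-1,0,0,0,0])

```text
time: 6.25
position: [0.4473, 0.4003, 0.0803]
tool_rot: [0.003, 1.0, 0.0, 0.0]
ft_force: [0.2, -0.1, -2.4]
grip_width: 0.0515
grip_force: 25.0
```

>>> play_rows(steps=[-1,0,0,0.05,0,-1,0,0,0.03,0,-1,0,0,0,0,-1,0,0,0,0,-1,0,0,0,0,-1,0,0,0,0,-1,0,0,0,0,-1,0,0,0,0,-1,0,0,0,0,-1,0,0,0,0])

```text
time: 7.25
position: [0.4475, 0.4003, 0.079]
tool_rot: [0.003, 1.0, 0.0, 0.001]
ft_force: [-1.9, -1.6, 5.7]
grip_width: 0.0516
grip_force: 25.0
```

>>> play_rows(steps=[1,0,0,0,0,1,0,0,0,0,1,0,0,0,0,1,0,0,0,0,1,0,0,-0.3,0,1,0,0,-0.5,0,1,0,0,-1,0,1,0,0,-1,0,1,0,0,-1,0,1,0,0,-1,0])

```text
time: 8.25
position: [0.4471, 0.4001, 0.2235]
tool_rot: [0.003, 1.0, 0.0, 0.0]
ft_force: [-0.3, 1.0, -0.3]
grip_width: 0.087
grip_force: 0.0
```

>>> play_rows(steps=[1,-0.2,-0.8,-0.5,0,1,-0.2,-0.8,0,0,1,-0.2,-0.8,0,0,1,-0.2,-0.8,0,0,1,-0.2,-0.8,0,0,1,-0.2,-0.8,0,0,1,-0.2,-0.8,0,0,1,-0.13,-0.55,0,0,1,0,0,0,0,1,0,0,0,0])

```text
time: 9.25
position: [0.4918, 0.2155, 0.2371]
tool_rot: [0.004, 1.0, 0.0, 0.0]
ft_force: [-0.3, 0.3, 0.6]
grip_width: 0.0869
grip_force: 0.0
```

Run:
```python
from h import *
np.set_printoptions(precision=4,suppress=True)
for n,f in(('wrist','w3'),('scene','sc3'),('side','sd3')):
    c=cam(n); np.savez(f+'0.npz',bgr=c['bgr'],mtx=c['mtx'],rvec=c['rvec'],tvec=c['tvec'])
    print(n,proj(c,[(.445,.247,.003),(.4936,.2161,.034),(.447,.4,.12),(.637,.2235,.003)]).ravel())
    if n=='wrist': cv2.imwrite('pics/w3.png',c['bgr'])
o=robot.get_obs(); print(o['position'],o['tool_rot'])
```

```text
wrist [301.8038 146.8035 279.0189 187.402  471.3835 157.5036 284.4799 274.8825]
scene [337.1513 175.7641 336.5017 180.8445 387.5598 133.4802 361.8703 220.9768]
side [292.1985 280.941  272.9681 260.7863 288.2695 292.2199 213.465  268.3062]
[0.4915 0.2163 0.2368] [0.0029 1.     0.0002 0.    ]
```

View pics/w3.png

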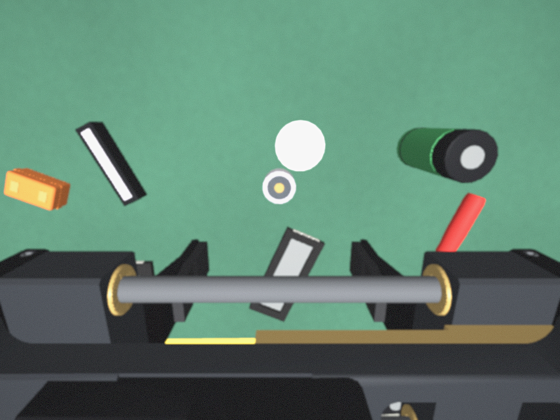

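The disc is free at (300,146), with the end piece at (279,187) and the sample standing upright at the left at (470,156).

Run:
```python
from m1 import *
C={n:dict(np.load(f'{n}0.npz')) for n in('w3','sc3','sd3')}
import m1; m1.C=C
show('disc','w3',(265,335,112,176),white,.003,200); show('disc','sd3',(270,318,266,296),white,.003,20)
show('end','w3',(262,296,172,206),brass,.034,3); show('bar','w3',(70,150,115,210),white,.028,50); show('nl','w3',(258,318,236,276),grey,.003,50)
show('stop','w3',(455,490,140,172),grey,.12,50)
```

```text
disc w3 2115.2 [0.4432 0.244 ] [0.4438 0.2442] [68.6532 68.553 ] 1.5639083269515157
disc sd3 373.4 [0.4416 0.2417] [0.4415 0.2412] [67.5437 57.1662] -0.1746015015975022
end w3 73.1 [0.4937 0.2158] [0.4938 0.2156] [12.2261 12.146 ] 1.5639048648420983
bar w3 849.4 [ 0.4632 -0.0045] [ 0.4645 -0.004 ] [97.9606 14.5612] 0.4320085711002979
nl w3 930.9 [0.6095 0.2364] [0.6136 0.2356] [69.2943 38.2329] -0.4271076556147655
stop w3 497.8 [0.4464 0.4006] [0.4464 0.4006] [23.9803 23.381 ] 1.56392324065362
```

>>> play_rows(steps=[1,-0.07,0,0.9,0,1,0,0,0.9,0,1,0,0,0.9,0,1,0,0,0.9,0,1,0,0,0.9,0,1,0,0,0.9,0,1,0,0,0.9,0,1,0,0,0.8,0,1,0,0,0.2,0,1,0,0,0,0])

```text
time: 10.4
position: [0.4932, 0.2159, 0.0169]
tool_rot: [0.003, 1.0, -0.0, -0.001]
ft_force: [-0.5, -0.1, -0.2]
grip_width: 0.0873
grip_force: 0.0
```

>>> play_rows(steps=[1,0,0,0.18,0,1,0,0,0,0,-1,0,0,0,0,-1,0,0,0,0,-1,0,0,0,0,-1,0,0,0,0,-1,0,0,0,0,-1,0,0,0,0,-1,0,0,0,0,-1,0,0,0,0])

```text
time: 11.4
position: [0.4939, 0.2153, 0.0122]
tool_rot: [0.003, 1.0, -0.0, -0.0]
ft_force: [0.8, -0.0, 0.9]
grip_width: 0.0414
grip_force: 25.0
```

>>> play_rows(steps=[-1,0,0,-0.5,0,-1,0,0,-0.8,0,-1,0,0,-1,0,-1,0,0,-1,0,-1,-0.4,-0.4,-0.6,0,-1,-0.7,-0.7,-0.6,0,-1,-0.8,-0.8,-0.6,0,-1,-0.8,-0.8,-0.6,0,-1,-0.8,-0.8,-0.6,0,-1,-0.8,-0.8,-0.6,0])

```text
time: 12.4
position: [0.6222, 0.0845, 0.2196]
tool_rot: [0.003, 1.0, 0.0, -0.001]
ft_force: [1.5, 0.4, -0.5]
grip_width: 0.0411
grip_force: 25.0
```

>>> play_rows(steps=[-1,-0.8,-0.8,0,0,-1,-0.8,-0.8,0,0,-1,-0.8,-0.8,0,0,-1,-0.8,-0.8,0,0,-1,-0.4,-0.5,0,0,-1,-0.4,-0.5,0,0,-1,0,0,0,0,-1,0,0,0,0,-1,0,0,0,0,-1,0,0,0,0])

```text
time: 13.4
position: [0.7404, -0.04, 0.2193]
tool_rot: [0.003, 1.0, 0.0, -0.0]
ft_force: [-0.3, -0.3, -0.2]
grip_width: 0.041
grip_force: 25.0
```

Run:
```python
from m1 import *
import m1
c=cam('wrist'); np.savez('w40.npz',bgr=c['bgr'],mtx=c['mtx'],rvec=c['rvec'],tvec=c['tvec']); cv2.imwrite('pics/w4.png',c['bgr'])
m1.C={'w4':c}
p=proj(c,[(.6515,-.0172,.003),(.658,-.238,.003),(.637,.2235,.003)]); print(p); u,v=p[0].astype(int)
show('nr','w4',(max(0,u-60),u+60,max(0,v-60),v+60),grey,.003,200)
o=robot.get_obs(); print(o['position'],o['tool_rot'],o['grip_width'])
```

```text
[[296.688  113.6423]
 [119.7877 119.9668]
 [493.1477 100.2592]]
nr w4 1649.1 [ 0.6517 -0.0173] [ 0.6521 -0.0172] [55.4533 55.214 ] 0.4739189702014701
[ 0.7406 -0.0401  0.2195] [ 0.0028  1.      0.0001 -0.0002] 0.04114288919353458
```

View pics/w4.png

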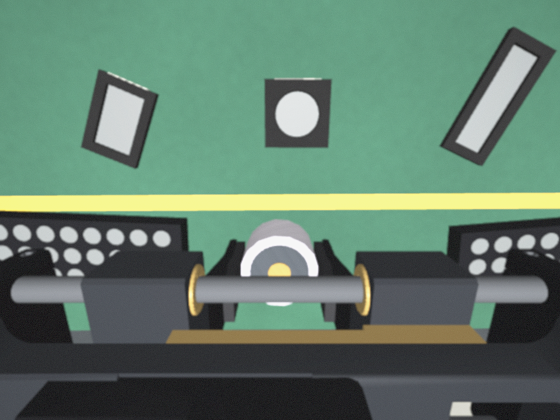

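The wrist picture shows all three nests: block (120,119), round (297,114) and long (497,96), with the end piece held upright at (280,262). I refine the nests from this view and go over the round one.

Run:
```python
import m1
from m1 import *
m1.C={'w4':dict(np.load('w40.npz'))}
show('nb','w4',(80,160,70,170),grey,.003,500); show('nl','w4',(440,559,25,170),grey,.003,500)
```

```text
nb w4 2318.6 [ 0.6578 -0.239 ] [ 0.6588 -0.2393] [75.7887 46.1996] -0.40413988858365
nl w4 3072.2 [0.6355 0.2259] [0.6379 0.2249] [122.7895  35.7096] -0.42250251745780076
```

>>> play_rows(steps=[-1,0.6,0.15,0.2,0,-1,0.6,0.15,0.5,0,-1,0.6,0.15,0.8,0,-1,0.6,0.15,0.8,0,-1,0.56,0.15,0.8,0,-1,0,0,0.8,0,-1,0,0,0.8,0,-1,0,0,0.8,0,-1,0,0,0.5,0,-1,0,0,0,0])

```text
time: 14.45
position: [0.6508, -0.0175, 0.0372]
tool_rot: [0.003, 1.0, 0.0, -0.002]
ft_force: [-0.1, 0.1, -0.8]
grip_width: 0.0416
grip_force: 25.0
```

>>> play_rows(steps=[-1,0,0,0.3,0,-1,0,0,0.2,0,-1,0,0,0.1,0,-1,0,0,0.05,0,-1,0,0,0.05,0,-1,0,0,0,0,-1,0,0,0,0,-1,0,0,0,0,-1,0,0,0,0,-1,0,0,0,0])

```text
time: 15.45
position: [0.6526, -0.0183, 0.0183]
tool_rot: [0.003, 1.0, -0.0, 0.0]
ft_force: [0.3, 0.3, -1.3]
grip_width: 0.0413
grip_force: 25.0
```

>>> play_rows(steps=[-1,0,0,0.05,0,-1,0,0,0.03,0,-1,0,0,0.03,0,-1,0,0,0,0,-1,0,0,0,0,-1,0,0,0,0,-1,0,0,0,0,-1,0,0,0,0,-1,0,0,0,0,-1,0,0,0,0])

```text
time: 16.45
position: [0.6525, -0.0182, 0.0152]
tool_rot: [0.003, 1.0, -0.0, -0.0]
ft_force: [-3.0, -0.5, 5.0]
grip_width: 0.0416
grip_force: 25.0
```

>>> play_rows(steps=[1,0,0,0,0,1,0,0,0,0,1,0,0,0,0,1,0,0,-0.3,0,1,0,0,-0.6,0,1,0,0,-1,0,1,0,0,-1,0,1,0,0,-1,0,1,0,0,-1,0,1,0,0,-1,0])

```text
time: 17.45
position: [0.6525, -0.0182, 0.1938]
tool_rot: [0.003, 1.0, -0.0, 0.0]
ft_force: [0.1, -0.4, 0.6]
grip_width: 0.0867
grip_force: 0.0
```

Run:
```python
import m1
from m1 import *
c=cam('wrist'); s=cam('side'); m1.C={'w':c,'s':s}
for k in 'ws':
    p=proj(m1.C[k],[(.6518,-.0172,.037)])[0]; u,v=p.astype(int); print(p)
    show('end',k,(u-20,u+20,v-20,v+20),brass,.037,3)
u,v=proj(c,[(.6518,-.0172,.037)])[0].astype(int)
cv2.imwrite('pics/e5.png',np.hstack([cv2.resize(c['bgr'][v-60:v+60,u-60:u+60],(400,400)),cv2.resize(s['bgr'][181:241,195:255],(400,400),interpolation=cv2.INTER_CUBIC)]))
o=robot.get_obs(); print(o['position'],o['tool_rot'])
```

```text
[279.5515 193.9785]
end w 92.9 [ 0.6522 -0.0179] [ 0.6523 -0.0178] [12.2067 12.162 ] -0.005690509459226334
[224.7273 200.6399]
end s 12.1 [ 0.6511 -0.0168] [ 0.651  -0.0168] [13.6974 13.4468] -1.4606970112404118
[ 0.6559 -0.0188  0.1978] [ 0.0033  1.     -0.0011  0.0055]
```

View pics/e5.png

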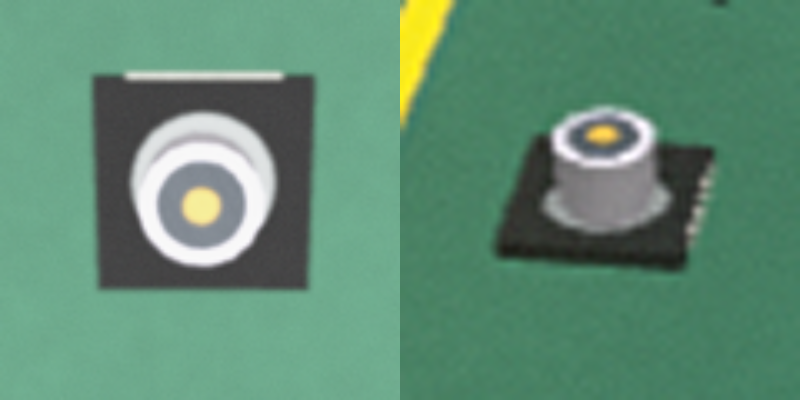

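The left crop (wrist) and right crop (side) show the end piece seated upright, centred in the round pocket. Now back to the sample.

>>> play_rows(steps=[1,0.43,0.87,0,0,1,0.43,0.87,0,0,1,0.43,0.87,0,0,1,0.43,0.87,0,0,1,0.43,0.87,0,0,1,0.43,0.87,0,0,1,0.43,0.87,0,0,1,0.43,0.87,0,0,1,0.43,0.87,0,0,1,0.43,0.87,0,0])

```text
time: 18.55
position: [0.5242, 0.2445, 0.1914]
tool_rot: [0.003, 1.0, -0.0, -0.001]
ft_force: [-0.0, -0.7, 0.1]
grip_width: 0.0869
grip_force: 0.0
```

>>> play_rows(steps=[1,0.44,0.87,0,0,1,0.44,0.87,0,0,1,0.44,0.87,0,0,1,0.44,0.87,0,0,1,0.44,0.87,0,0,1,0.44,0.87,0,0,1,0,0,0.5,0,1,0,0,0.5,0,1,0,0,0.4,0,1,0,0,0,0])

```text
time: 19.55
position: [0.4457, 0.3997, 0.1477]
tool_rot: [0.003, 1.0, -0.001, -0.002]
ft_force: [-0.0, -0.7, -0.1]
grip_width: 0.0871
grip_force: 0.0
```

>>> play_rows(steps=[1,-0.02,0.02,0.7,0,1,0,0,0.7,0,1,0,0,0.6,0,1,0,0,0.2,0,1,0,0,0,0,-1,0,0,0,0,-1,0,0,0,0,-1,0,0,0,0,-1,0,0,0,0,-1,0,0,0,0])

```text
time: 20.55
position: [0.4479, 0.4015, 0.0844]
tool_rot: [0.003, 1.0, 0.0, 0.0]
ft_force: [0.5, -0.1, 0.1]
grip_width: 0.0547
grip_force: 0.0
```

>>> play_rows(steps=[-1,0,0,0,0,-1,0,0,-0.3,0,-1,0,0,-0.5,0,-1,0,0,0,0,-1,0,0,0,0,-1,0,0,0,0,-1,0,0,0,0,-1,0,0,0,0,-1,0,0,0,0,-1,0,0,0,0])

```text
time: 21.55
position: [0.4477, 0.4013, 0.1078]
tool_rot: [0.003, 1.0, -0.0, -0.0]
ft_force: [-0.1, 1.0, -3.3]
grip_width: 0.0515
grip_force: 25.0
```

Run:
```python
import m1
from m1 import *
o=robot.get_obs(); print(o['position'],o['tool_rot'],o['grip_width'],o['ft_force'])
```

```text
[0.4477 0.4013 0.1078] [ 0.0034  1.     -0.0001 -0.0001] 0.05153682185834524 [-0.1136  1.0489 -3.3452]
```

>>> play_rows(steps=[-1,0.06,-0.4,0,0,-1,0,-0.7,0,0,-1,0,-0.7,0,0,-1,0,-0.7,0,0,-1,0,-0.7,0,0,-1,0,-0.7,0,0,-1,0,-0.7,0,0,-1,0,-0.43,0,0,-1,0,-0.2,0,0,-1,0,0,0,0])

```text
time: 22.55
position: [0.445, 0.2439, 0.1081]
tool_rot: [0.004, 1.0, 0.0, 0.0]
ft_force: [-0.2, 0.0, -2.9]
grip_width: 0.0511
grip_force: 25.0
```

>>> play_rows(steps=[-1,0,0,0.2,0,-1,0,0,0.2,0,-1,0,0,0.1,0,-1,0,0,0.05,0,-1,0,0,0.05,0,-1,0,0,0,0,-1,0,0,0,0,-1,0,0,0,0,-1,0,0,0,0,-1,0,0,0,0])

```text
time: 23.55
position: [0.445, 0.2445, 0.0901]
tool_rot: [0.003, 1.0, 0.0, 0.0]
ft_force: [0.6, -0.6, -3.6]
grip_width: 0.0513
grip_force: 25.0
```

Run:
```python
import m1
from m1 import *
o=robot.get_obs(); print(o['position'],o['tool_rot'],o['ft_force'])
```

```text
[0.445  0.2445 0.0901] [0.0034 1.     0.     0.0001] [ 0.6086 -0.6487 -3.5771]
```

>>> play_rows(steps=[-1,0,0,0.05,0,-1,0,0,0.03,0,-1,0,0,0.02,0,-1,0,0,0,0,-1,0,0,0,0,-1,0,0,0,0,-1,0,0,0,0,-1,0,0,0,0,-1,0,0,0,0,-1,0,0,0,0])

```text
time: 24.55
position: [0.4451, 0.2444, 0.0872]
tool_rot: [0.003, 1.0, -0.0, 0.0]
ft_force: [-0.5, -2.2, 4.6]
grip_width: 0.0513
grip_force: 25.0
```

>>> play_rows(steps=[1,0,0,0,0,1,0,0,0,0,1,0,0,0,0,1,0,0,0,0,1,0,0,-0.3,0,1,0,0,-0.6,0,1,0,0,-1,0,1,0,0,-1,0,1,0,0,-1,0,1,0,0,-1,0])

```text
time: 25.55
position: [0.4446, 0.2444, 0.2358]
tool_rot: [0.003, 1.0, 0.0, 0.0]
ft_force: [0.4, 0.4, -0.1]
grip_width: 0.0871
grip_force: 0.0
```

>>> play_rows(steps=[1,0,-0.4,-0.5,0,1,0,-0.8,0,0,1,0,-0.8,0,0,1,0,-0.8,0,0,1,0,-0.5,0,0,1,0,0,0,0,1,0,0,0,0,1,0,0,0,0,1,0,0,0,0,1,0,0,0,0])

```text
time: 26.55
position: [0.4442, 0.1461, 0.2489]
tool_rot: [0.003, 1.0, 0.0, -0.0]
ft_force: [0.4, -0.8, -0.1]
grip_width: 0.0871
grip_force: 0.0
```

Run:
```python
import m1
from m1 import *
o=robot.get_obs(); print(o['position'],o['tool_rot'])
c=cam('wrist'); s=cam('side'); m1.C={'w':c,'s':s}
for k in 'ws':
    p=proj(m1.C[k],[(.4435,.244,.123)])[0]; u,v=p.astype(int); print(p)
    show('stop',k,(u-12,u+13,v-10,v+10),grey,.123,20)
u,v=proj(c,[(.4435,.244,.06)])[0].astype(int); y0=max(0,v-70)
cv2.imwrite('pics/s6.png',np.hstack([cv2.resize(c['bgr'][y0:y0+140,u-70:u+70],(400,400)),cv2.resize(s['bgr'][210:310,240:340],(400,400),interpolation=cv2.INTER_CUBIC)]))
show('bar','w',(90,270,80,220),white,.028,100)
```

```text
[0.4442 0.1461 0.2489] [ 0.0028  1.      0.     -0.    ]
[373.8246 200.7273]
stop w 395.8 [0.4428 0.2439] [0.4423 0.244 ] [24.2444 20.9471] 1.5661672201881212
[294.7715 240.3843]
stop s 55.1 [0.4427 0.2448] [0.4429 0.2447] [22.6543 22.624 ] 0.10662055305819029
bar w 626.6 [ 0.4564 -0.0074] [ 0.4587 -0.0065] [85.3354 14.6538] 0.43267119886902305
```

View pics/s6.png

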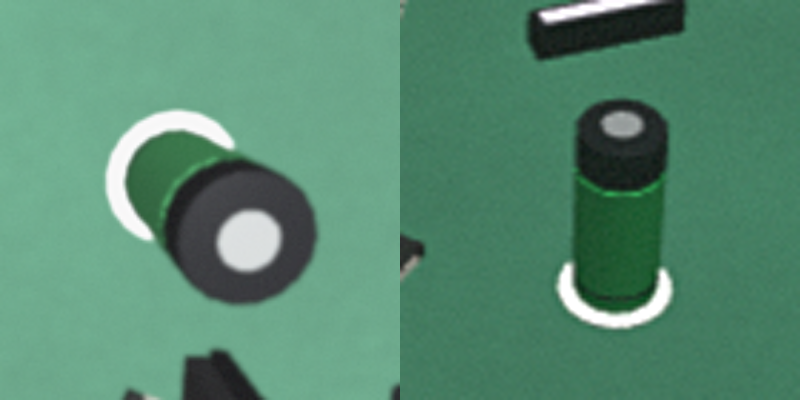

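The sample stands upright on its disc within about 1 mm of centre, with an even white rim visible. Next is the bar.

>>> play_rows(steps=[0.2,-0.12,-0.83,0,0,0.2,-0.12,-0.83,0,0,0.2,-0.12,-0.83,0,0,0.2,-0.12,-0.83,0,0,0.2,-0.11,-0.84,0,0,0.2,-0.11,-0.84,0,0,0.2,0,0,0.8,-1,0.2,0,0,0.8,-1,0.2,0,0,0.8,-1,0.2,0,0,0.8,-1])

```text
time: 27.65
position: [0.4645, -0.0047, 0.1522]
tool_rot: [-0.197, 0.98, -0.0, 0.0]
ft_force: [0.2, 0.1, 0.6]
grip_width: 0.0523
grip_force: 0.0
```

>>> play_rows(steps=[0.2,0,0,0.6,-0.4,0.2,0,0,0.6,0,0.2,0,0,0.6,0,0.2,0,0,0.6,0,0.2,0,0,0.6,0,0.2,0,0,0.6,0,0.2,0,0,0,0,0.2,0,0,0,0,0.2,0,0,0,0,0.2,0,0,0,0])

```text
time: 28.65
position: [0.4649, -0.0048, 0.0458]
tool_rot: [-0.215, 0.977, -0.0, 0.001]
ft_force: [0.3, -0.3, -0.2]
grip_width: 0.0524
grip_force: 0.0
```

```bash
cat > go.py <<'E'
import sys; from h import *
np.set_printoptions(precision=4,suppress=True)
# go.py x y z psi : tool-axis units to target (shift first, twist after)
o=robot.get_obs(); q=o['tool_rot']; p=o['position']; psi=-2*np.arctan2(q[0],q[1]); psi=(psi+np.pi/2)%np.pi-np.pi/2
print('pos',p,'psi',psi,'f',o['ft_force'],'w',o['grip_width'],'t',o['time'],'q',o['q'])
x,y,z,t=map(float,sys.argv[1:5]); d=np.array([x,y])-p[:2]
X=-np.array([np.cos(psi),np.sin(psi)]); Y=np.array([-np.sin(psi),np.cos(psi)])
print('tx %.2f ty %.2f tz %.2f twist %.2f'%(d@X/.03,d@Y/.03,-(z-p[2])/.03,-(t-psi)/.1))
E
python3 go.py .4645 -.004 .010 .433
```

```text
pos [ 0.4649 -0.0048  0.0458] psi 0.4333142776784493 f [ 0.3105 -0.3473 -0.1569] w 0.052412988493034635 t 28.65 q [-0.2513  0.6378  1.9708 -0.      0.5311 -2.2555]
tx 0.00 ty 0.03 tz 1.19 twist 0.00
```

>>> play_rows(steps=[0.2,0,0.03,0.5,0,0.2,0,0,0.5,0,0.2,0,0,0.17,0,0.2,0,0,0,0,-1,0,0,0,0,-1,0,0,0,0,-1,0,0,0,0,-1,0,0,0,0,-1,0,0,0,0,-1,0,0,0,0])

```text
time: 29.65
position: [0.464, -0.0039, 0.0101]
tool_rot: [-0.215, 0.977, -0.0, 0.0]
ft_force: [1.2, -0.2, 3.6]
grip_width: 0.0236
grip_force: 25.0
```

```bash
python3 go.py .637 .2252 .1 -.424
```

```text
pos [ 0.464  -0.0039  0.0101] psi 0.43313835920919175 f [ 1.2138 -0.228   3.5982] w 0.023599727926930856 t 29.65 q [-0.2499  0.7146  1.9834  0.      0.4431 -2.2539]
tx -8.44 ty 4.51 tz -3.00 twist 8.57
```

>>> play_rows(steps=[-1,0,0,-0.3,0,-1,0,0,-0.7,0,-1,0,0,-1,0,-1,0,0,-1,0,-1,-0.4,0.2,0,0,-1,-0.8,0.43,0,0,-1,-0.8,0.43,0,0,-1,-0.8,0.43,0,0,-1,-0.8,0.43,0,0,-1,-0.8,0.43,0,0])

```text
time: 30.65
position: [0.5541, 0.1171, 0.099]
tool_rot: [-0.215, 0.977, 0.0, -0.001]
ft_force: [-0.3, -0.6, -2.0]
grip_width: 0.0238
grip_force: 25.0
```

>>> play_rows(steps=[-1,-0.8,0.43,0,0,-1,-0.8,0.43,0,0,-1,-0.8,0.43,0,0,-1,-0.8,0.43,0,0,-1,-0.8,0.43,0,0,-1,0,0,0,0.8,-1,0,0,0,0.9,-1,0,0,0,0.9,-1,0,0,0,0.9,-1,0,0,0,0.9])

```text
time: 31.65
position: [0.6349, 0.2251, 0.0985]
tool_rot: [0.005, 1.0, -0.0, -0.001]
ft_force: [-0.5, 0.4, -1.0]
grip_width: 0.024
grip_force: 25.0
```

>>> play_rows(steps=[-1,0,0,0.2,0.9,-1,0,0,0.2,0.9,-1,0,0,0.2,0.9,-1,0,0,0.2,0.9,-1,0,0,0.2,0.57,-1,0,0,0.2,0,-1,0,0,0,0,-1,0,0,0,0,-1,0,0,0,0,-1,0,0,0,0])

```text
time: 32.65
position: [0.6362, 0.2245, 0.0642]
tool_rot: [0.21, 0.978, 0.0, 0.0]
ft_force: [-0.5, -0.1, -0.3]
grip_width: 0.0238
grip_force: 25.0
```

```bash
python3 go.py .637 .2252 .0131 -.424
```

```text
pos [0.6362 0.2245 0.0642] psi -0.4235188894521318 f [-0.462  -0.0948 -0.2915] w 0.023777484734170476 t 32.65 q [ 0.174   0.7819  1.4139  0.      0.945  -0.9733]
tx -0.02 ty 0.03 tz 1.70 twist 0.00
```

>>> play_rows(steps=[-1,-0.02,0.03,0.4,0,-1,0,0,0.4,0,-1,0,0,0.4,0,-1,0,0,0.2,0,-1,0,0,0.1,0,-1,0,0,0.07,0,-1,0,0,0.05,0,-1,0,0,0,0,-1,0,0,0,0,-1,0,0,0,0])

```text
time: 33.65
position: [0.6371, 0.2251, 0.0157]
tool_rot: [0.21, 0.978, 0.0, 0.0]
ft_force: [0.4, -0.8, -0.9]
grip_width: 0.0238
grip_force: 25.0
```

>>> play_rows(steps=[-1,0,0,0.04,0,-1,0,0,0.03,0,-1,0,0,0.03,0,-1,0,0,0,0,-1,0,0,0,0,-1,0,0,0,0,-1,0,0,0,0,-1,0,0,0,0,-1,0,0,0,0,-1,0,0,0,0])

```text
time: 34.65
position: [0.6369, 0.225, 0.0132]
tool_rot: [0.21, 0.978, 0.0, 0.0]
ft_force: [-2.4, -0.8, 5.1]
grip_width: 0.0236
grip_force: 25.0
```

>>> play_rows(steps=[0.2,0,0,0,0,0.2,0,0,0,0,0.2,0,0,0,0,0.2,0,0,-0.3,0,0.2,0,0,-0.7,0,0.2,0,0,-1,0,0.2,0,0,-1,0,0.2,0,0,-1,0,0.2,0,0,-1,0,0.2,0,0,-0.5,0])

```text
time: 35.65
position: [0.6384, 0.2254, 0.181]
tool_rot: [0.21, 0.978, 0.001, 0.003]
ft_force: [0.3, 0.5, 0.5]
grip_width: 0.0524
grip_force: 0.0
```

```bash
python3 go.py .4763 -.209 .011 -.595
python3 - <<'E'
import m1
from m1 import *
c=cam('wrist'); s=cam('side'); m1.C={'w':c,'s':s}
u,v=proj(c,[(.637,.2252,.03)])[0].astype(int)
show('bar','w',(u-80,u+80,v-100,v+100),((0,0,215),(180,30,255)),.031,100)
show('bar','s',(178,250,240,290),((0,0,190),(180,30,255)),.031,50)
cv2.imwrite('pics/b7.png',np.hstack([cv2.resize(c['bgr'][v-80:v+80,u-80:u+80],(400,400)),cv2.resize(s['bgr'][225:305,175:255],(400,400),interpolation=cv2.INTER_CUBIC)]))
E
```

```text
pos [0.6384 0.2254 0.181 ] psi -0.4237310146074833 f [0.3358 0.46   0.5252] w 0.05242718555768227 t 35.65 q [ 0.1747  0.6401  1.3362  0.      1.1597 -0.9724]
tx -1.03 ty -15.42 tz 5.67 twist 1.71
bar w 584.0 [0.6202 0.2292] [0.6318 0.227 ] [109.7396  31.5329] -0.4240012113612428
bar w 991.8 [0.6354 0.2262] [0.6372 0.2253] [96.7336 12.9499] -0.41831696033057764
bar s 134.5 [0.6353 0.2273] [0.636  0.2268] [96.681  12.4907] -0.424812010755117
```

View pics/b7.png

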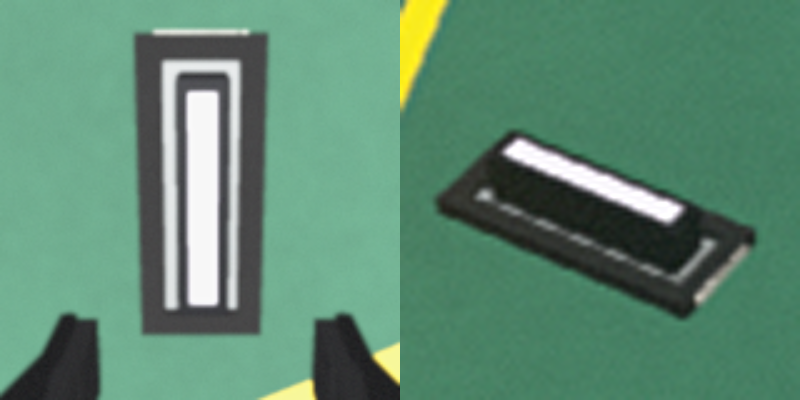

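The bar lies flat in the long pocket with grey showing all round. Next is the pack.

>>> play_rows(steps=[0.1,-0.06,-0.85,0,0,0.1,-0.06,-0.85,0,0,0.1,-0.06,-0.85,0,0,0.1,-0.06,-0.85,0,0,0.1,-0.06,-0.85,0,0,0.1,-0.06,-0.85,0,0,0.1,-0.06,-0.85,0,0,0.1,-0.06,-0.85,0,0,0.1,-0.06,-0.85,0,0,0.1,-0.06,-0.85,0,0])

```text
time: 36.75
position: [0.5467, -0.0155, 0.1754]
tool_rot: [0.21, 0.978, 0.0, -0.002]
ft_force: [0.5, 0.2, 0.4]
grip_width: 0.048
grip_force: 0.0
```

>>> play_rows(steps=[0.1,-0.06,-0.85,0,0,0.1,-0.06,-0.85,0,0,0.1,-0.06,-0.85,0,0,0.1,-0.06,-0.85,0,0,0.1,-0.06,-0.85,0,0,0.1,-0.06,-0.85,0,0,0.1,-0.06,-0.85,0,0,0.1,0,-0.97,0,0,0.1,0,0,0,0.9,0.1,0,0,0,0.81])

```text
time: 37.75
position: [0.473, -0.2096, 0.1755]
tool_rot: [0.296, 0.955, 0.001, -0.002]
ft_force: [-0.4, -0.2, 0.1]
grip_width: 0.0479
grip_force: 0.0
```

>>> play_rows(steps=[0.1,0,0,0,0,0.1,0,0,0,0,0.1,0,0,0.5,0,0.1,0,0,0.8,0,0.1,0,0,0.8,0,0.1,0,0,0.8,0,0.1,0,0,0.8,0,0.1,0,0,0.5,0,0.1,0,0,0,0,0.1,0,0,0,0])

```text
time: 38.75
position: [0.4744, -0.2089, 0.051]
tool_rot: [0.292, 0.956, 0.0, -0.0]
ft_force: [0.7, 0.5, 0.4]
grip_width: 0.0481
grip_force: 0.0
```

```bash
python3 go.py .4763 -.209 .0115 -.595
```

```text
pos [ 0.4744 -0.2089  0.051 ] psi -0.5935930100959578 f [0.7402 0.545  0.3738] w 0.048092497879643877 t 38.75 q [-0.6306  0.6625  1.8324 -0.      0.6477 -1.6078]
tx -0.05 ty 0.03 tz 1.32 twist 0.01
```

>>> play_rows(steps=[0.1,-0.05,0.03,0.4,0,0.1,0,0,0.5,0,0.1,0,0,0.4,0,0.1,0,0,0,0,-1,0,0,0,0,-1,0,0,0,0,-1,0,0,0,0,-1,0,0,0,0,-1,0,0,0,0,-1,0,0,0,0])

```text
time: 39.75
position: [0.4766, -0.2096, 0.0128]
tool_rot: [0.293, 0.956, -0.0, 0.001]
ft_force: [0.9, -0.2, 4.2]
grip_width: 0.0337
grip_force: 25.0
```

```bash
python3 go.py .658 -.239 .09 -.41
```

```text
pos [ 0.4766 -0.2096  0.0128] psi -0.5947771017688002 f [ 0.9248 -0.1633  4.2465] w 0.03370460352603199 t 39.75 q [-0.6292  0.7358  1.84   -0.0001  0.5645 -1.6052]
tx -5.56 ty 2.58 tz -2.57 twist -1.85
```

>>> play_rows(steps=[-1,0,0,-0.3,0,-1,0,0,-0.7,0,-1,0,0,-0.8,0,-1,0,0,-0.8,0,-1,-0.4,0.18,0,0,-1,-0.8,0.37,0,0,-1,-0.8,0.37,0,0,-1,-0.8,0.37,0,0,-1,-0.8,0.37,0,0,-1,-0.8,0.37,0,0])

```text
time: 40.75
position: [0.62, -0.2325, 0.0902]
tool_rot: [0.293, 0.956, 0.0, -0.001]
ft_force: [0.2, -0.3, -0.8]
grip_width: 0.034
grip_force: 25.0
```

>>> play_rows(steps=[-1,-0.76,0.37,0,0,-1,-0.4,0.18,0,0,-1,0,0,0,-0.6,-1,0,0,0,-0.7,-1,0,0,0.3,-0.55,-1,0,0,0.4,0,-1,0,0,0.4,0,-1,0,0,0.3,0,-1,0,0,0,0,-1,0,0,0,0])

```text
time: 41.75
position: [0.6576, -0.2386, 0.0477]
tool_rot: [0.204, 0.979, 0.0, -0.0]
ft_force: [0.1, 0.5, -1.9]
grip_width: 0.0341
grip_force: 25.0
```

```bash
python3 go.py .658 -.239 .0158 -.41
```

```text
pos [ 0.6576 -0.2386  0.0477] psi -0.4101203259024584 f [ 0.1091  0.502  -1.9039] w 0.03413341972706745 t 41.75 q [-0.5074  0.8313  1.347   0.      0.9641 -1.6681]
tx -0.02 ty -0.01 tz 1.06 twist -0.00
```

>>> play_rows(steps=[-1,-0.02,-0.01,0.3,0,-1,0,0,0.3,0,-1,0,0,0.2,0,-1,0,0,0.1,0,-1,0,0,0.05,0,-1,0,0,0.03,0,-1,0,0,0.03,0,-1,0,0,0,0,-1,0,0,0,0,-1,0,0,0,0])

```text
time: 42.75
position: [0.6583, -0.2392, 0.0182]
tool_rot: [0.203, 0.979, -0.0, 0.0]
ft_force: [-0.2, -0.2, -1.7]
grip_width: 0.0337
grip_force: 25.0
```

>>> play_rows(steps=[-1,0,0,0.04,0,-1,0,0,0.03,0,-1,0,0,0.02,0,-1,0,0,0,0,-1,0,0,0,0,-1,0,0,0,0,-1,0,0,0,0,-1,0,0,0,0,-1,0,0,0,0,-1,0,0,0,0])

```text
time: 43.75
position: [0.6582, -0.2392, 0.0158]
tool_rot: [0.203, 0.979, -0.0, 0.0]
ft_force: [-1.7, 0.8, 4.5]
grip_width: 0.034
grip_force: 25.0
```

>>> play_rows(steps=[0.2,0,0,0,0,0.2,0,0,0,0,0.2,0,0,0,0,0.2,0,0,-0.3,0,0.2,0,0,-0.7,0,0.2,0,0,-1,0,0.2,0,0,-1,0,0.2,0,0,-1,0,0.2,0,0,-1,0,0.2,0,0,-0.5,0])

```text
time: 44.75
position: [0.6597, -0.24, 0.1842]
tool_rot: [0.203, 0.979, -0.001, 0.003]
ft_force: [-0.0, 0.2, -0.2]
grip_width: 0.0523
grip_force: 0.0
```

>>> play_rows(steps=[0.2,0.7,0,-0.5,0,0.2,0.7,0,-0.5,0,0.2,0.7,0,0,0,0.2,0.7,0,0,0,0.2,0.7,0,0,0,0.2,0.5,0,0,0,0.2,0,0,0,0,0.2,0,0,0,0,0.2,0,0,0,0,0.2,0,0,0,0])

```text
time: 45.75
position: [0.549, -0.1919, 0.2101]
tool_rot: [0.203, 0.979, -0.0, 0.0]
ft_force: [0.3, -0.2, -0.1]
grip_width: 0.0524
grip_force: 0.0
```

```bash
python3 go.py .5 -.2 .2 -.4
python3 - <<'E'
import m1
from m1 import *
c=cam('scene'); s=cam('side')
cv2.imwrite('pics/f8.png',np.hstack([cv2.resize(c['bgr'][130:310,170:395],(450,360),interpolation=cv2.INTER_CUBIC),cv2.resize(s['bgr'][150:300,170:315],(348,360),interpolation=cv2.INTER_CUBIC)]))
m1.C={'c':c,'s':s}
for k in 'cs':
    u,v=proj(m1.C[k],[(.658,-.239,.035)])[0].astype(int); show('pack',k,(u-15,u+16,v-15,v+16),brass,.035,1)
    u,v=proj(m1.C[k],[(.6518,-.0172,.037)])[0].astype(int); show('end',k,(u-8,u+8,v-8,v+8),brass,.037,1)
E
```

```text
pos [ 0.549  -0.1919  0.2101] psi -0.4098494188087154 f [ 0.2866 -0.1772 -0.0524] w 0.05236444500666636 t 45.75 q [-0.5283  0.4832  1.5581  0.      1.0996 -1.6893]
tx 1.39 ty -0.90 tz 0.34 twist -0.10
pack c 22.3 [ 0.6417 -0.2316] [ 0.642  -0.2316] [14.8502 11.5483] 1.1835122505406304
pack c 23.4 [ 0.6749 -0.246 ] [ 0.6752 -0.246 ] [15.3481 11.0632] 1.1832821534224478
end c 18.1 [ 0.6524 -0.0177] [ 0.6522 -0.0175] [14.2282 12.8028] -0.4088299815793883
pack s 8.1 [ 0.6725 -0.2424] [ 0.6724 -0.2424] [16.272  11.0045] 1.276753781362049
pack s 7.9 [ 0.6393 -0.2281] [ 0.64   -0.2278] [15.5997 11.6632] 1.0674041528095195
end s 12.1 [ 0.6511 -0.0168] [ 0.651  -0.0168] [13.6974 13.4468] -1.4606970112404118
```

View pics/f8.png

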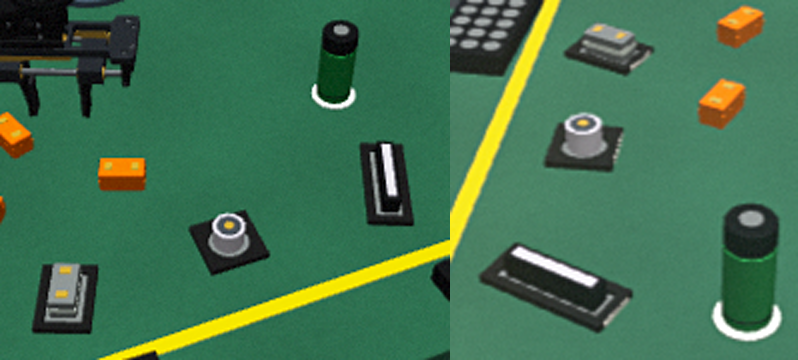

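The pack, end piece and bar sit level in their pockets with grey floor showing round each. The sample stands upright on its disc, and the arm touches nothing. Handing in.

```bash
python3 -c "
from rig import robot
print(robot.hand_in())"
```

```text
the job is handed in; nothing more can be done
None
```

The job is handed in at about 46 s: the end piece, pack and bar lie flat in their nests, and the sample went back after the end piece and stands upright within about 1 mm of its disc's centre.

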